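Shut the week's pill box with one stroke of a fingertip

ROBOT

A 7-joint arm with a two-finger parallel gripper is mounted at the origin on a cart in front of the work surface, level with it; the furniture and walls round the work are solid. World frame = base frame: x ahead of the robot, y to its left, z up, the work surface at z = 0. Lengths are in mm, angles in degrees, forces in N, time in s.
With the tool pointing down it reaches from about 400 to 850 mm from the base axis. Payload 4.5 kg.
Tool frame: the origin (TCP) lies midway between the tips of the shut fingers; the grasp point (between the pads) lies 19 mm behind it; z points along the fingers, y is the line along which they close (so a half turn about z gives the same grasp; the last joint's range is limited). The gripper opens to 88 mm and grips with 3 to 60 N. Pads are 18 mm wide; open, the fingers measure 123 mm over their backs; the gripper's body (75 mm by 187 mm) begins 45 mm behind the grasp point.
Start: joints at [-67.85, 39.483, -11.15, 89.685, 9.013, 51.709, -12.324], TCP at [215.936, 586.537, 238.743] pointing down, gripper open.
Joint ranges: [-172.22, 172.22], [-26.19, 119.32], [-84.43, 86.54], [7.71, 146.69], [-57.33, 237.33], [2.42, 119.75], [-152.13, 152.13]. Speed limits (degrees/s): [147.25, 147.25, 180, 180, 180, 180, 180].

INTERFACE

Orientations are given as [roll, pitch, yaw] about the fixed x, y, z axes, in that order (R = Rz(yaw) Ry(pitch) Rx(roll)).
In Python, from bench import robot, imaging gives the robot as it stands.
- The arm moves only by the tool jog_arm, never from a script. Its arguments are lists of equal length, an entry for each row: "grip": the opening, from 0 (shut) to 1 (fully open); "travel": the shift along the tool's x, y, z in units of 0.025 m (1.0 is 0.025 m), a list of three; "twist": the turn about the tool's z in units of pi rad (1.0 is pi rad). A call has 1 to 10 rows; each row shifts and turns the commanded pose from where the row before left it, along the tool's axes as they then stand; what a row does not reach is not made up. A row lasts 1/10 s, in which the tool goes at most 50 mm and 8.59 degrees, less where a joint would pass 70% of its speed; a pose out of reach is approached as far as the arm can. A call with a number of a shift or a turn outside -1 to 1 is refused whole. A call with a gripper value outside its range is refused whole. The fingers move at their own pace and stop on an object; "squeeze" is the grip in N (left out, the last holds). Time passes only in rows, so rows that do not move let the fingers close. It gives the time, the measured TCP pose, the force, the opening and the grip force at its end, in the units of the state.
- robot.sense(): the state, without advancing time (a new reading comes with each control period).
- imaging.grab_frame(name): name is "side" or "top"; returns the picture (400x640x3 uint8, red, green, blue); there is no depth.
- imaging.get_calibration(name): a dict with "camera_matrix" (3x3 intrinsics, pixels), "D" ([k1, k2, p1, p2, k3] as OpenCV has them; the pictures are not rectified), "R" (3x3) and "t" (3): a world point X has camera coordinates R X + t. Camera axes: x right, y down, z forward; pixel columns grow to the right and rows downward; lengths in mm; the calibration is good to about 2 mm. A picture is of the moment at which its call begins. get_calibration takes no time and is no camera call.
- robot.hand_in(): hands the job in; it is judged then, once.
The state is a dict: "time_s": time; "qpos": joint angles; "qvel": joint speeds; "joint_efforts": joint torques, N m; "ee_pos": TCP position; "orientation": TCP orientation; "contact_force": force on the tool from outside, world axes, zero at the start; "moment": the same for the moment, N m; "opening": finger opening in mm; "grip_force": force on a finger pad.
Only numpy, scipy, OpenCV 4.12 (cv2) and the standard library are available. Lean on these libraries where they do the work, as an engineer would, in place of code of your own. Each camera call takes 0.05 s, during which the arm holds its last target. There are 200 camera calls.

TASK

The seven lids of the weekly pill box stand half open. Starting with the red lid, run a fingertip gently along the row and fold the lids down shut one after another, to the last. Only touch the lids: do not lift, tip or shove the box about, and leave the other things on the worktop where they are.

Things in the scene. Friction and masses are not known exactly. Their poses are not given: they have to be found in the camera images.
- pillbox: Loose weekly pill box: white tray 34 (x) by 181 (y) by 26 mm high, 0.37 kg with its lids, on the worktop; it slides if shoved with over about 1.5 N. Origin: centre of its underside, z up. Seven lidded compartments in a row along y, 25 mm apart, the first (red lid) centred at y = +75 mm, the last at -75 mm
- row_start (a point): Point on the box at the hinge of the red first lid, mid-width, at the height of the top faces of shut lids (28.5 mm above the worktop). The line from here to row_end runs along the middle of the shut lids. A fingertip that follows it from the red end, just above shut-lid level, rides onto each lid and folds it down; from the other end it would catch under the free edges
- row_end (a point): Point on the box at the free edge of the last lid when shut, mid-width, same height as row_start; 173 mm from row_start
- lid_1 (a joint): Hinge angle of lid 1 of 7 (red), rad: 0 shut and flat (its range ends there), 1.5 fully open; starts at 0.5 to 1.1. A 31 (x) x 23 (y) x 2.5 mm flap, hinged on its edge towards the red (+y) end of the box, its free edge rising towards the other end. Light hinge friction (0.004 N m) holds it at any angle; no spring, no snap.
- lid_2 (a joint): Hinge angle of lid 2 of 7 (blue), rad: 0 shut and flat (its range ends there), 1.5 fully open; starts at 0.5 to 1.1. Like lid 1.
- lid_3 (a joint): Hinge angle of lid 3 of 7 (blue), rad: 0 shut and flat (its range ends there), 1.5 fully open; starts at 0.5 to 1.1. Like lid 1.
- lid_4 (a joint): Hinge angle of lid 4 of 7 (blue), rad: 0 shut and flat (its range ends there), 1.5 fully open; starts at 0.5 to 1.1. Like lid 1.
- lid_5 (a joint): Hinge angle of lid 5 of 7 (blue), rad: 0 shut and flat (its range ends there), 1.5 fully open; starts at 0.5 to 1.1. Like lid 1.
- lid_6 (a joint): Hinge angle of lid 6 of 7 (blue), rad: 0 shut and flat (its range ends there), 1.5 fully open; starts at 0.5 to 1.1. Like lid 1.
- lid_7 (a joint): Hinge angle of lid 7 of 7 (blue), rad: 0 shut and flat (its range ends there), 1.5 fully open; starts at 0.5 to 1.1. Like lid 1.
- blister: Flat silver blister strip of tablets, 42 x 95 x 5 mm, lying on the worktop in front of the pill box (robot's side); origin at its centre. To be left alone
- dropper_bottle: Small brown dropper bottle with black top, 33 mm across, 102 mm tall, standing behind and right of the pill box; origin under its centre. To be left alone
- teaspoon: Steel teaspoon, 130 x 27 x 11 mm, lying behind the pill box and along it; origin under its centre. To be left alone
- spectacles: Dark red spectacles with open temples, 141 x 142 x 42 mm, left of the pill box; origin under their centre. To be left alone
- mug: Grey patterned mug, 85 mm across, 128 mm with the handle, 82 mm tall, left of the pill box; origin under its centre. To be left alone
- notebook: Purple ring-bound notebook, 148 x 109 x 14 mm, far left; origin under its centre. To be left alone
- food_tin: Low green food tin, 75 mm across, 58 mm tall, behind the right end of the pill box; origin under its centre. To be left alone
- microwave: Fixed microwave oven, dark grey, 250 (x) x 375 (y) x 260 mm, with a baking tray on it, behind and left of the pill box; its front can lie within 110 mm of the row near the red end, so a wide hand is best kept lengthwise to the row. Origin under its centre

How it is judged:
By the outcome, as a careful person would: the job done as asked, in the order asked, and still so for the second after the job is handed in, with the robot touching nothing.
It also fails if it takes over 45 s, if anything falls off the work surface, if the arm or the gripper's body presses on something with over 40 N, if the wrist force passes 120 N, or if a joint passes its speed limit or range.

## Working session

There is one attempt and no reset: what is moved stays moved. The work goes in short steps, Python scripts to look and compute and a tool call to move; the robot and the scene stay as the last step left them, time stands still between calls to the robot, and variables do not carry over. Pictures are saved under pics/ and viewed, at most 10 in all, crops included, and the job is handed in when it is done.

Besides the shell and the picture viewer there is one more tool, called after ">>>" as name(argument=value, ...) on one line, values as JSON. jog_arm: Moves the arm, as the interface text tells. Its arguments: {"type":"object","properties":{"grip":{"type":"array"},"travel":{"type":"array"},"twist":{"type":"array"},"squeeze":{"type":"number"}},"required":["grip","travel","twist"]}

```bash
mkdir -p pics
python3 - <<'E'
from bench import robot, imaging
import cv2
for n in ("top","side"):
    cv2.imwrite(f"pics/{n}0.png",imaging.grab_frame(n)[:,:,::-1])
    c=imaging.get_calibration(n);print(n,c)
s=robot.sense();print({k:s[k] for k in("time_s","ee_pos","orientation","contact_force","opening")})
E
```

```text
top {'camera_matrix': array([[519.44047753,   0.        , 322.6167274 ],
       [  0.        , 519.44047753, 200.31996088],
       [  0.        ,   0.        ,   1.        ]]), 'D': array([-0.14038971,  0.        ,  0.        ,  0.        ,  0.        ]), 'R': array([[ 0.33375395, -0.94265687, -0.00251651],
       [-0.91561927, -0.32354397, -0.23866432],
       [ 0.22416436,  0.08195933, -0.97109887]]), 't': array([-181.68178927,  555.36839551, 1290.57885993])}
side {'camera_matrix': array([[378.98157226,   0.        , 314.40448677],
       [  0.        , 378.98157226, 200.16363137],
       [  0.        ,   0.        ,   1.        ]]), 'D': array([-0.08359484,  0.        ,  0.        ,  0.        ,  0.        ]), 'R': array([[ 9.75460992e-01, -2.20172142e-01, -2.83171756e-04],
       [-8.51862256e-02, -3.76226456e-01, -9.22603360e-01],
       [ 2.03025022e-01,  8.99987712e-01, -3.85749866e-01]]), 't': array([-590.04724832,  107.58138454,  932.84815052])}
{'time_s': 0.1, 'ee_pos': array([215.81836126, 585.96920261, 237.99073124]), 'orientation': array([-1.79907409e+02,  8.22275419e-03,  1.59789534e+02]), 'contact_force': array([-0.97117184,  0.82002787, -0.07009182]), 'opening': 88.35529047334883}
```

View pics/top0.png

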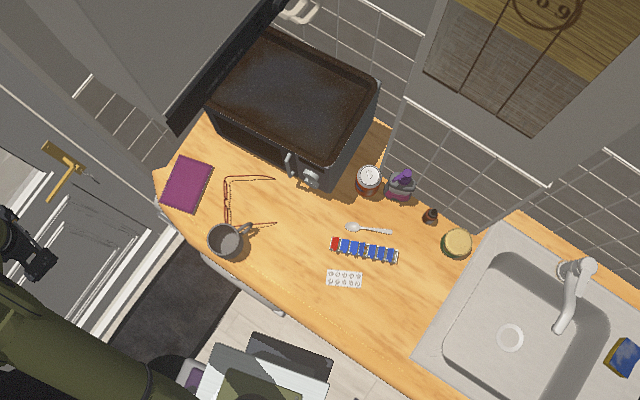

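View pics/side0.png

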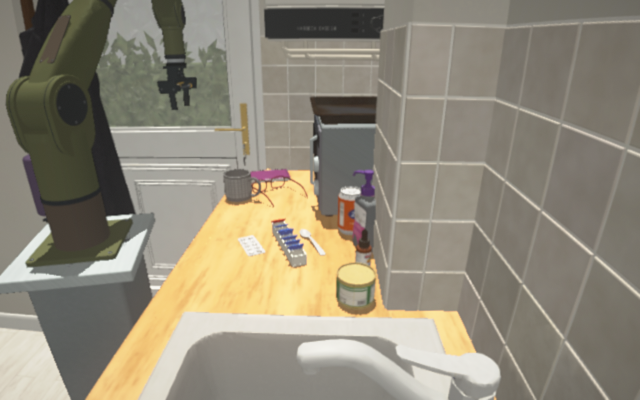

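The top view shows the box at about (330–398, 236–265) with the red lid at (335,243). In the side view it is at about (272–307, 218–265), with the red lid at the far end. I'll zoom in on both.

```bash
cat > h.py <<'E'
import numpy as np, cv2
from bench import robot, imaging
def ray(n,uv):
    c=imaging.get_calibration(n)
    p=cv2.undistortPoints(np.array(uv,float).reshape(-1,1,2),c["camera_matrix"],c["D"]).reshape(-1,2)
    d=np.c_[p,np.ones(len(p))]@c["R"]; return -c["R"].T@c["t"],d
def plane(n,uv,z):
    o,d=ray(n,uv); return o+d*((z-o[2])/d[:,2])[:,None]
def pix(n,X):
    c=imaging.get_calibration(n)
    return cv2.projectPoints(np.array(X,float),cv2.Rodrigues(c["R"])[0],c["t"],c["camera_matrix"],c["D"])[0].reshape(-1,2)
E
python3 - <<'E'
from h import *
t=cv2.imread("pics/top0.png");s=cv2.imread("pics/side0.png")
a=cv2.resize(t[225:275,320:410],None,fx=8,fy=8,interpolation=cv2.INTER_NEAREST)[:, :720]
b=cv2.resize(s[210:272,262:316],None,fx=8,fy=8,interpolation=cv2.INTER_NEAREST)
cv2.imwrite("pics/tz.png",a);cv2.imwrite("pics/sz.png",b)
# colour masks in top
hsv=cv2.cvtColor(t,cv2.COLOR_BGR2HSV)
R=(((hsv[...,0]<6)|(hsv[...,0]>174))&(hsv[...,1]>150)&(hsv[...,2]>100)).astype('uint8')
B=((abs(hsv[...,0].astype(int)-112)<12)&(hsv[...,1]>130)).astype('uint8')
for m in(R,B):
    m[:225]=0;m[275:]=0;m[:,:320]=0;m[:,410:]=0
    n,l,st,c=cv2.connectedComponentsWithStats(m)
    for i in range(1,n): print(st[i],c[i].round(1),plane("top",[c[i]],35).round(0))
E
```

```text
[331 237   8  14  77] [334.6 243. ] [[493. -52.  35.]]
[340 239   9  14  85] [344.2 245. ] [[497. -77.  35.]]
[350 241   9  14  88] [353.6 246.9] [[ 500. -102.   35.]]
[358 243   7  13  52] [361.3 248.2] [[ 503. -122.   35.]]
[368 245   8  13  76] [371.5 250.3] [[ 507. -149.   35.]]
[377 247   8  13  69] [380.6 252.3] [[ 510. -173.   35.]]
[386 249   8  13  62] [389.7 254. ] [[ 514. -197.   35.]]
```

View pics/tz.png

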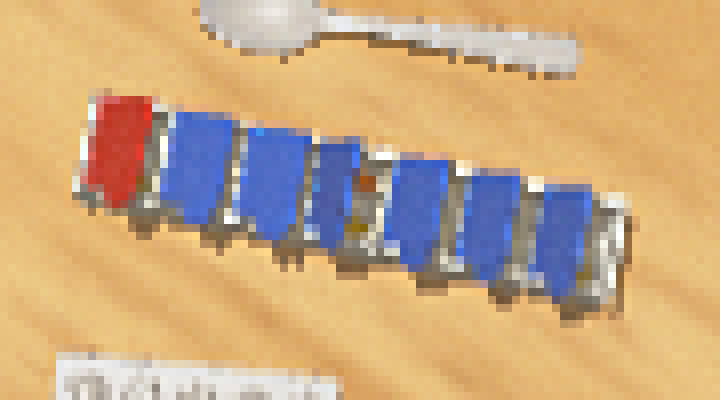

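View pics/sz.png

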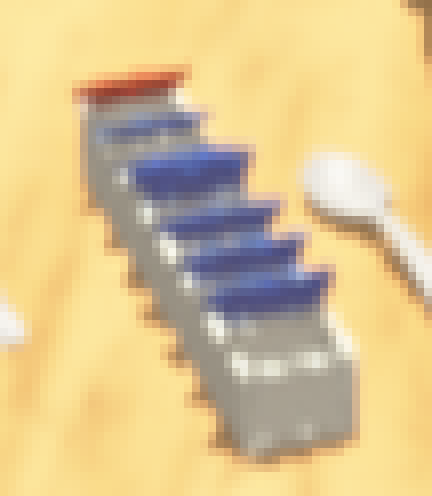

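The top zoom shows the tray's rim corners at about (88,95), (76,194), (628,203) and (612,308). The side zoom shows its near-end rim at about (237,365) and (355,348), with the underside at (258,458) and (355,438). I'll fit the box to these and cross-check.

Run:
```python
from h import *
T=lambda p:np.array(p,float)/8+[319.5,224.5]
S=lambda p:np.array(p,float)/8+[261.5,209.5]
c=plane("top",T([(88,95),(76,194),(628,203),(612,308)]),26)
print("top corners",c.round(0).tolist())
rim=plane("side",S([(237,365),(355,348),(84,97)]),26);und=plane("side",S([(258,458),(355,438)]),0)
print("side rim",rim.round(0).tolist(),"under",und.round(0).tolist())
t=cv2.imread("pics/top0.png");hsv=cv2.cvtColor(t,cv2.COLOR_BGR2HSV)
a=np.array([[334.6,243],[344.2,245],[353.6,246.9],[361.3,248.2],[371.5,250.3],[380.6,252.3],[389.7,254]])
for z in(30,38):
    p=plane("top",a,z);f=np.polyfit(p[:,1],p[:,0],1);print(z,"x=%.4f*y+%.1f"%tuple(f),"dir yaw off",np.degrees(np.arctan(f[0])))
o,_=ray("top",[[300,200]]);print("topcam",o)
```

```text
top corners [[508.0, -35.0, 26.0], [475.0, -42.0, 26.0], [533.0, -216.0, 26.0], [498.0, -221.0, 26.0]]
side rim [[504.0, -214.0, 26.0], [538.0, -212.0, 26.0], [483.0, -36.0, 26.0]] under [[508.0, -221.0, 0.0], [536.0, -217.0, 0.0]]
30 x=-0.1400*y+486.8 dir yaw off -7.970979957117408
38 x=-0.1400*y+485.5 dir yaw off -7.9709799571173825
topcam [ 279.84123762  -97.3524634  1385.3690846 ]
```

>>> jog_arm(grip=[0,0,0,0,0,0,0,0,0,0], travel=[[-0.9,-0.9,0],[-0.9,-0.9,0],[-0.9,-0.9,0],[-0.9,-0.9,0],[-0.9,-0.9,0],[-0.9,-0.9,0],[-0.9,-0.9,0],[-0.9,-0.9,0],[-0.9,-0.9,0],[-0.9,-0.9,0]], twist=[0,0,0,0,0,0,0,0,0,0], squeeze=5)

```text
time_s: 1.1
ee_pos: [349.6, 296.3, 238.5]
orientation: [-180.0, -0.0, 159.8]
contact_force: [0.3, 0.0, -0.0]
opening: 10.1
grip_force: 0.0
```

>>> jog_arm(grip=[0,0,0,0,0,0,0,0,0,0], travel=[[-0.9,-0.9,0],[-0.9,-0.9,0],[-0.9,-0.9,0],[-0.9,-0.9,0],[-0.9,-0.9,0],[-0.9,-0.9,0],[0,0,0],[0,0,0],[0,0,0],[0,0,0]], twist=[0,0,0,0,0,0,-0.04,-0.04,-0.04,-0.037])

```text
time_s: 2.1
ee_pos: [429.2, 124.1, 238.6]
orientation: [-180.0, -0.0, -171.7]
contact_force: [-0.3, -0.8, -0.9]
opening: 0.5
grip_force: 0.0
```

Run:
```python
from h import *
print(plane("top",[(432,222)],0),plane("top",[(456,258)],0),plane("top",[(430,212)],100), plane("top",[(313,187)],0))
s=robot.sense();print({k:np.round(s[k],2) for k in("time_s","ee_pos","orientation","contact_force","opening","qpos")})
```

```text
[[ 641.74576522 -282.85780502    0.        ]] [[ 568.43182569 -373.69715419    0.        ]] [[ 638.83107083 -257.11904465  100.        ]] [[626.51958793  57.29091622   0.        ]]
{'time_s': np.float64(2.1), 'ee_pos': array([429.24, 124.06, 238.55]), 'orientation': array([-1.8000e+02, -3.0000e-02, -1.7168e+02]), 'contact_force': array([-0.26, -0.78, -0.92]), 'opening': np.float64(0.46), 'qpos': array([ -6.09,  27.79, -23.71, 118.72,  18.17,  36.94,  56.29])}
```

>>> jog_arm(grip=[0,0,0,0,0,0,0,0,0,0], travel=[[-0.31,-1,0],[-0.31,-1,0],[-0.31,-1,0.7],[-0.31,-1,0.9],[-0.31,-1,1],[0,0,1],[0,0,1],[0,0,1],[0,0,1],[0,0,0.5]], twist=[0,0,0,0,0,0,0,0,0,0])

```text
time_s: 3.1
ee_pos: [484.3, 5.9, 59.2]
orientation: [180.0, -0.2, -171.9]
contact_force: [-0.1, 0.3, 0.5]
opening: 0.4
grip_force: 0.0
```

Run:
```python
from h import *
t=imaging.grab_frame("top")[:,:,::-1];s=imaging.grab_frame("side")[:,:,::-1]
a=cv2.resize(t[200:280,300:420],None,fx=5,fy=5,interpolation=cv2.INTER_NEAREST)[:280]
b=cv2.resize(s[170:275,240:330],None,fx=3,fy=3,interpolation=cv2.INTER_NEAREST)[:300]
im=np.zeros((600,600,3),'uint8');im[:280]=a[:280,:600];im[285:585,:270]=b
cv2.imwrite("pics/c1.png",im)
q=robot.sense();print({k:np.round(q[k],2) for k in("time_s","ee_pos","orientation","contact_force","opening")})
p=q["ee_pos"];print(pix("top",[p]),pix("side",[p]))
```

```text
{'time_s': np.float64(3.2), 'ee_pos': array([484.1 ,   6.01,  59.55]), 'orientation': array([-179.99,   -0.21, -171.92]), 'contact_force': array([-0.82,  0.69,  0.31]), 'opening': np.float64(0.72)}
[[312.5884762  237.44117731]] [[269.8987677  203.57663387]]
```

View pics/c1.png

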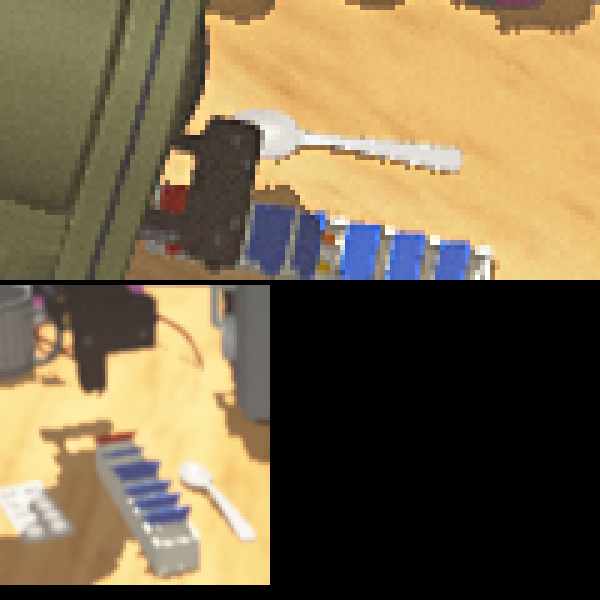

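The calibration checks out: the fingertip appears at about (271,205) in the side view, against a predicted (270,204). The lids are untouched. Next I'll lower to about z 35 and make a gentle first pass, high enough to push with a good lever.

>>> jog_arm(grip=[0,0,0,0,0,0,0,0,0,0], travel=[[-0.08,0,0.5],[0,0,0.47],[0,-0.2,0],[0,-0.2,0],[0,-0.2,0],[0,-0.2,0],[0,-0.2,0],[0,-0.2,0],[0,-0.2,0],[0,-0.2,0]], twist=[0,0,0,0,0,0,0,0,0,0])

```text
time_s: 4.2
ee_pos: [492.9, -33.8, 37.0]
orientation: [180.0, 0.0, -172.0]
contact_force: [-1.2, -0.7, 0.2]
opening: 0.6
grip_force: 0.0
```

>>> jog_arm(grip=[0,0,0,0,0,0,0,0,0,0], travel=[[0,-0.2,0],[0,-0.2,0],[0,-0.2,0],[0,-0.2,0],[0,-0.2,0],[0,-0.2,0],[0,-0.2,0],[0,-0.2,0],[0,-0.2,0],[0,-0.2,0]], twist=[0,0,0,0,0,0,0,0,0,0])

```text
time_s: 5.2
ee_pos: [499.9, -83.3, 36.9]
orientation: [180.0, -0.0, -172.0]
contact_force: [0.4, -0.6, 0.1]
opening: 0.6
grip_force: 0.0
```

Run:
```python
from h import *
t=imaging.grab_frame("top")[:,:,::-1];s=imaging.grab_frame("side")[:,:,::-1]
a=cv2.resize(t[210:280,310:410],None,fx=6,fy=6,interpolation=cv2.INTER_NEAREST)[:280]
b=cv2.resize(s[190:275,250:320],None,fx=6,fy=6,interpolation=cv2.INTER_NEAREST)
cv2.imwrite("pics/c2.png",b)
q=robot.sense();print({k:np.round(q[k],2) for k in("time_s","ee_pos","orientation","contact_force","moment","opening")})
```

```text
{'time_s': np.float64(5.3), 'ee_pos': array([499.88, -83.96,  36.93]), 'orientation': array([-179.97,   -0.  , -172.04]), 'contact_force': array([-0.7 , -0.  ,  0.22]), 'moment': array([ 0.06, -0.02, -0.09]), 'opening': np.float64(0.67)}
```

View pics/c2.png

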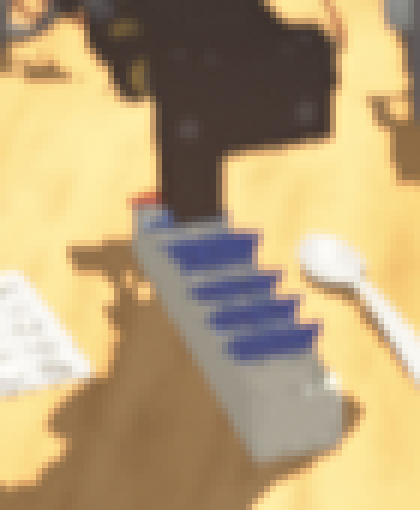

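The finger at about (195,215) is centred on the row. The first lids are folded down, lids 4–7 are still open and the box hasn't moved. Continuing.

>>> jog_arm(grip=[0,0,0,0,0,0,0,0,0,0], travel=[[0,-0.2,0],[0,-0.2,0],[0,-0.2,0],[0,-0.2,0],[0,-0.2,0],[0,-0.2,0],[0,-0.2,0],[0,-0.2,0],[0,-0.2,0],[0,-0.2,0]], twist=[0,0,0,0,0,0,0,0,0,0])

```text
time_s: 6.3
ee_pos: [506.9, -132.8, 36.9]
orientation: [-180.0, -0.0, -172.0]
contact_force: [-0.5, -0.5, -0.3]
opening: 0.5
grip_force: 0.0
```

>>> jog_arm(grip=[0,0,0,0,0,0,0,0,0,0], travel=[[0,-0.2,0],[0,-0.2,0],[0,-0.2,0],[0,-0.2,0],[0,-0.2,0],[0,-0.2,0],[0,-0.2,0],[0,-0.2,0],[0,-0.2,0],[0,-0.2,0]], twist=[0,0,0,0,0,0,0,0,0,0])

```text
time_s: 7.3
ee_pos: [513.9, -182.3, 36.9]
orientation: [-180.0, -0.0, -172.0]
contact_force: [-0.2, -0.6, -0.3]
opening: 0.8
grip_force: 0.0
```

>>> jog_arm(grip=[0,0,0,0,0,0,0,0,0,0], travel=[[0,-0.2,0],[0,-0.2,0],[0,-0.2,0],[0,-0.2,0],[0,-0.2,0],[0,-0.2,0],[0,-0.2,0],[0,-0.2,0],[0,0,-0.8],[0,0,-0.8]], twist=[0,0,0,0,0,0,0,0,0,0])

```text
time_s: 8.3
ee_pos: [518.9, -221.7, 76.9]
orientation: [180.0, -0.1, -172.0]
contact_force: [0.5, -0.7, 0.0]
opening: 0.5
grip_force: 0.0
```

>>> jog_arm(grip=[0,0,0,0,0,0,0,0,0,0], travel=[[0,0.5,-0.5],[0,1,0],[0,1,0],[0,1,0],[0,1,0],[0,1,0],[0,1,0],[0,1,0],[0,1,0],[0,0.8,0]], twist=[0,0,0,0,0,0,0,0,0,0])

```text
time_s: 9.3
ee_pos: [486.1, 11.5, 89.6]
orientation: [179.9, -0.0, -171.8]
contact_force: [0.2, -0.5, -0.0]
opening: 0.4
grip_force: 0.0
```

Run:
```python
from h import *
t=imaging.grab_frame("top")[:,:,::-1];s=imaging.grab_frame("side")[:,:,::-1]
a=cv2.resize(t[210:280,310:410],None,fx=5,fy=5,interpolation=cv2.INTER_NEAREST)
b=cv2.resize(s[205:275,260:315],None,fx=5,fy=5,interpolation=cv2.INTER_NEAREST)
cv2.imwrite("pics/c3.png",np.hstack([a,b]))
q=robot.sense();print({k:np.round(q[k],2) for k in("time_s","ee_pos","orientation","contact_force","opening")})
```

```text
{'time_s': np.float64(9.4), 'ee_pos': array([486.31,  13.22,  89.69]), 'orientation': array([ 1.7984e+02,  3.0000e-02, -1.7157e+02]), 'contact_force': array([-0.12, -0.86, -0.72]), 'opening': np.float64(0.52)}
```

View pics/c3.png

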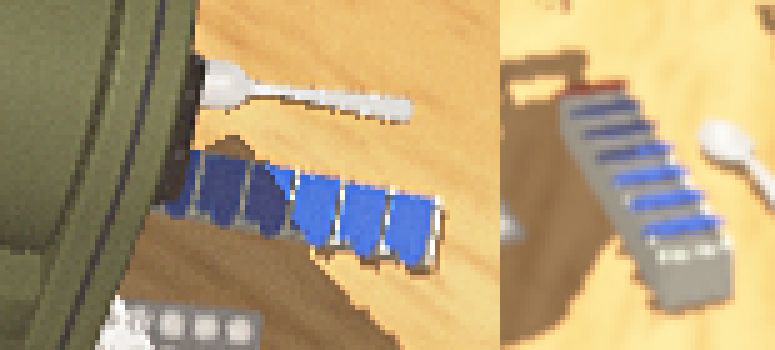

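All lids are now folded most of the way (side zoom, lids at about x 600–720, y 85–225) and the box is in place. Next is a second pass at shut-lid level.

>>> jog_arm(grip=[0,0,0,0,0,0,0,0], travel=[[0,0,0.6],[0,0,0.6],[0,0,0.6],[0,0,0.5],[0,-0.2,0.06],[0,-0.2,0],[0,-0.2,0],[0,0,0]], twist=[0,0,0,0,0,0,0,0])

```text
time_s: 10.2
ee_pos: [489.4, -7.8, 31.1]
orientation: [-180.0, 0.1, -172.1]
contact_force: [-0.5, 0.7, -0.0]
opening: 0.6
grip_force: 0.0
```

>>> jog_arm(grip=[0,0,0,0,0,0,0,0,0,0], travel=[[0,-0.2,0.035],[0,-0.2,0],[0,-0.2,0],[0,-0.2,0],[0,-0.2,0],[0,-0.2,0],[0,-0.2,0],[0,-0.2,0],[0,-0.2,0],[0,-0.2,0]], twist=[0,0,0,0,0,0,0,0,0,0])

```text
time_s: 11.2
ee_pos: [496.0, -56.1, 29.6]
orientation: [-180.0, -0.0, -172.0]
contact_force: [-0.4, 0.4, 0.3]
opening: 0.3
grip_force: 0.1
```

>>> jog_arm(grip=[0,0,0,0,0,0,0,0,0,0], travel=[[0,-0.2,0],[0,-0.2,0],[0,-0.2,0],[0,-0.2,0],[0,-0.2,0],[0,-0.2,0],[0,-0.2,0],[0,-0.2,0],[0,-0.2,0],[0,-0.2,0]], twist=[0,0,0,0,0,0,0,0,0,0])

```text
time_s: 12.2
ee_pos: [503.0, -105.6, 29.6]
orientation: [-180.0, -0.0, -172.0]
contact_force: [0.8, 0.3, 0.5]
opening: 0.5
grip_force: 0.1
```

>>> jog_arm(grip=[0,0,0,0,0,0,0,0,0,0], travel=[[0,-0.2,0],[0,-0.2,0],[0,-0.2,0],[0,-0.2,0],[0,-0.2,0],[0,-0.2,0],[0,-0.2,0],[0,-0.2,0],[0,-0.2,0],[0,-0.2,0]], twist=[0,0,0,0,0,0,0,0,0,0])

```text
time_s: 13.2
ee_pos: [510.0, -155.1, 29.5]
orientation: [-180.0, -0.0, -172.0]
contact_force: [-0.2, 0.0, -0.5]
opening: 0.5
grip_force: 0.1
```

>>> jog_arm(grip=[0,0,0,0,0,0,0,0,0,0], travel=[[0,-0.2,0],[0,-0.2,0],[0,-0.2,0],[0,-0.2,0],[0,-0.2,0],[0,-0.2,0],[0,-0.2,0],[0,-0.2,0],[0,-0.2,0],[0,-0.2,0]], twist=[0,0,0,0,0,0,0,0,0,0])

```text
time_s: 14.2
ee_pos: [517.0, -204.7, 29.6]
orientation: [-180.0, -0.0, -172.0]
contact_force: [0.2, 0.2, 0.2]
opening: 0.4
grip_force: 0.1
```

>>> jog_arm(grip=[0,0,0,0,0,0,0,0,0,0], travel=[[0,-0.2,0],[0,-0.2,0],[0,-0.2,0],[0,-0.2,0],[0,0,-0.8],[0,0,-0.8],[0,0.5,-0.5],[0,1,0],[0,1,0],[0,1,0]], twist=[0,0,0,0,0,0,0,0,0,0])

```text
time_s: 15.2
ee_pos: [507.1, -135.5, 82.3]
orientation: [180.0, 0.0, -171.9]
contact_force: [-0.3, 0.5, 0.1]
opening: 0.6
grip_force: 0.0
```

>>> jog_arm(grip=[0,0,0,0,0,0,0], travel=[[0,1,0],[0,1,0],[0,1,0],[0,1,0],[0,1,0],[0,0.5,0],[0,0,0]], twist=[0,0,0,0,0,0,0])

```text
time_s: 15.9
ee_pos: [488.0, 1.4, 82.2]
orientation: [179.9, 0.0, -171.7]
contact_force: [0.3, -0.6, 0.1]
opening: 0.3
grip_force: 0.0
```

Run:
```python
from h import *
t=imaging.grab_frame("top")[:,:,::-1];s=imaging.grab_frame("side")[:,:,::-1]
a=cv2.resize(t[225:280,340:410],None,fx=5,fy=5,interpolation=cv2.INTER_NEAREST)
b=cv2.resize(s[210:272,265:315],None,fx=8,fy=8,interpolation=cv2.INTER_NEAREST)
im=np.zeros((500,760,3),'uint8');im[:275,:350]=a;im[:496,355:755]=b
cv2.imwrite("pics/c4.png",im)
q=robot.sense();print({k:np.round(q[k],2) for k in("time_s","ee_pos","orientation","contact_force","opening")})
```

```text
{'time_s': np.float64(16.0), 'ee_pos': array([488.21,  -1.99,  82.08]), 'orientation': array([-1.7994e+02, -2.0000e-02, -1.7197e+02]), 'contact_force': array([ 0.2 , -0.95, -0.38]), 'opening': np.float64(0.68)}
```

View pics/c4.png

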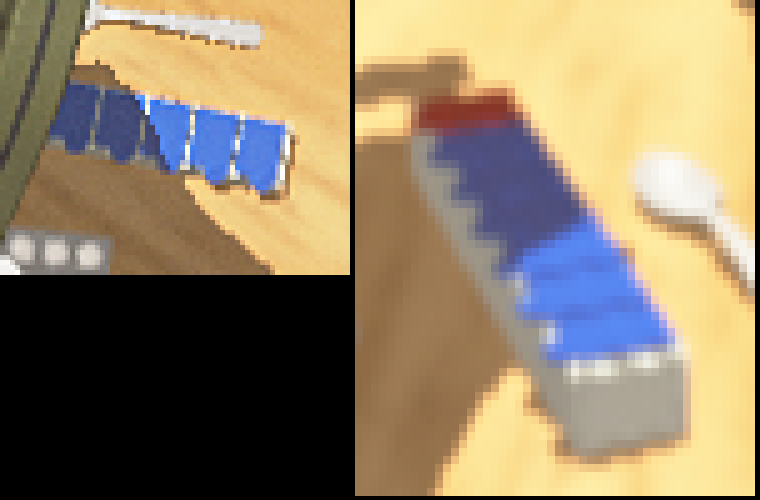

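The lids now look flush to within about 1 mm: blue lids cover the openings and the tray hasn't shifted. I'll make one light finishing pass slightly lower, coming down on the red lid from above and watching the force.

>>> jog_arm(grip=[0,0,0,0,0,0,0,0], travel=[[0,-0.9,0],[0,-0.9,0],[0,0,0.6],[0,0,0.6],[0,0,0.6],[0,0,0.2],[0,0,0.1],[0,0,0]], twist=[0,0,0,0,0,0,0,0])

```text
time_s: 16.8
ee_pos: [494.6, -46.4, 29.6]
orientation: [-180.0, -0.0, -172.0]
contact_force: [-0.8, 0.2, 0.1]
opening: 0.5
grip_force: 0.0
```

>>> jog_arm(grip=[0,0,0], travel=[[0,0,0.012],[0,0,0.012],[0,0,0]], twist=[0,0,0])

```text
time_s: 17.1
ee_pos: [494.8, -45.7, 29.4]
orientation: [180.0, 0.0, -172.0]
contact_force: [0.6, 0.0, 0.5]
opening: 0.7
grip_force: 0.0
```

>>> jog_arm(grip=[0,0,0], travel=[[0,-0.2,0],[0,-0.2,0],[0,-0.2,0]], twist=[0,0,0])

```text
time_s: 17.4
ee_pos: [496.8, -61.3, 29.0]
orientation: [-180.0, 0.0, -172.0]
contact_force: [-1.2, 0.1, 0.0]
opening: 0.5
grip_force: 0.3
```

No noticeable force at z = 29.0, so I'll sweep the rest of the row at this height.

>>> jog_arm(grip=[0,0,0,0,0,0,0,0,0,0], travel=[[0,-0.2,0],[0,-0.2,0],[0,-0.2,0],[0,-0.2,0],[0,-0.2,0],[0,-0.2,0],[0,-0.2,0],[0,-0.2,0],[0,-0.2,0],[0,-0.2,0]], twist=[0,0,0,0,0,0,0,0,0,0])

```text
time_s: 18.4
ee_pos: [503.8, -110.4, 29.0]
orientation: [180.0, 0.0, -171.9]
contact_force: [0.6, 1.2, 1.2]
opening: 0.1
grip_force: 0.7
```

>>> jog_arm(grip=[0,0,0,0,0,0,0,0,0,0], travel=[[0,-0.2,0],[0,-0.2,0],[0,-0.2,0],[0,-0.2,0],[0,-0.2,0],[0,-0.2,0],[0,-0.2,0],[0,-0.2,0],[0,-0.2,0],[0,-0.2,0]], twist=[0,0,0,0,0,0,0,0,0,0])

```text
time_s: 19.4
ee_pos: [510.8, -159.9, 29.0]
orientation: [180.0, 0.0, -171.9]
contact_force: [-1.1, 1.4, 2.5]
opening: 0.6
grip_force: 1.1
```

>>> jog_arm(grip=[0,0,0,0,0,0,0,0,0,0], travel=[[0,-0.2,0],[0,-0.2,0],[0,-0.2,0],[0,-0.2,0],[0,-0.2,0],[0,-0.2,0],[0,-0.2,0],[0,-0.2,0],[0,-0.2,0],[0,-0.2,0]], twist=[0,0,0,0,0,0,0,0,0,0])

```text
time_s: 20.4
ee_pos: [517.7, -209.4, 29.0]
orientation: [180.0, 0.0, -172.0]
contact_force: [-0.3, 3.4, 2.6]
opening: 0.3
grip_force: 1.6
```

>>> jog_arm(grip=[0,0,0,0,0,0,0,0,0,0], travel=[[0,0,-0.4],[0,0,-0.8],[0,0,-1],[0,0,-1],[0,0,-1],[0,0.9,-1],[0.9,0.9,-0.8],[0.9,0.9,0],[0.9,0.9,0],[0.9,0.9,0]], twist=[0,0,0,0,0,0,0,0,0,0])

```text
time_s: 21.4
ee_pos: [411.7, -110.5, 179.6]
orientation: [-179.9, 0.0, -172.0]
contact_force: [0.7, 0.6, -0.4]
opening: 0.5
grip_force: 0.0
```

>>> jog_arm(grip=[0,0,0,0,0,0,0], travel=[[0,1,0],[0,1,0],[0,1,0],[0,1,0],[0,1,0],[0,0.5,0],[0,0,0]], twist=[0,0,0,0,0,0,0])

```text
time_s: 22.1
ee_pos: [393.8, 27.1, 179.5]
orientation: [-180.0, 0.1, -171.8]
contact_force: [-0.4, 0.1, -0.1]
opening: 0.7
grip_force: 0.0
```

Run:
```python
from h import *
t=imaging.grab_frame("top")[:,:,::-1];s=imaging.grab_frame("side")[:,:,::-1]
a=cv2.resize(t[215:285,320:410],None,fx=4,fy=4,interpolation=cv2.INTER_NEAREST)
b=cv2.resize(s[210:272,265:315],None,fx=8,fy=8,interpolation=cv2.INTER_NEAREST)
im=np.zeros((500,770,3),'uint8');im[:280,:360]=a;im[:496,365:765]=b
cv2.imwrite("pics/c5.png",im)
q=robot.sense();print({k:np.round(q[k],2) for k in("time_s","ee_pos","orientation","contact_force","opening")})
```

```text
{'time_s': np.float64(22.2), 'ee_pos': array([393.67,  24.94, 179.21]), 'orientation': array([-179.93,    0.  , -171.98]), 'contact_force': array([-0.23, -0.3 ,  0.13]), 'opening': np.float64(0.27)}
```

View pics/c5.png

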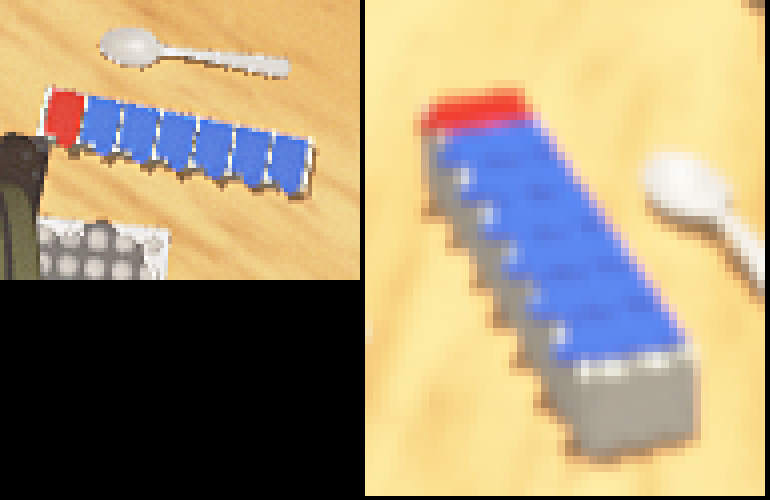

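All seven lids are shut flat in both views. The tray's near-end corners are unchanged from before at about (215,370) and (330,350) in the zoom, and the spoon and blister strip are where they were. The arm is clear, so I'll hand in.

```bash
python3 -c "
from bench import robot
print(robot.hand_in())"
```

```text
the job is handed in; nothing more can be done
None
```

I folded all seven lids shut in order from the red one and handed the job in at about 22 s; the last pictures show the lids flat, no visible shift of the box, and the spoon and blister strip where they were, though the last pass dragged with up to about 3.4 N.

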